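# Find and seat the rocking pan lid

## Robot

A 7-joint arm with a two-finger parallel gripper is mounted at the origin on the work surface. World frame = base frame: x ahead of the robot, y to its left, z up, the work surface at z = 0. Lengths are in m, angles in degrees, forces in N, time in s.
With the tool pointing down it reaches from about 0.4 to 0.9 m from the base axis. Payload 5.6 kg.
Tool frame: the origin (TCP) lies on the centre line of the jaws, within the pads' length; the fingertips stand 25 mm ahead of it and the grasp point (between the pads) lies 6 mm ahead of it; z points along the fingers, y is the direction in which the jaws open and shut (so a half turn about z gives the same grasp; the last joint's range is limited). The gripper opens to 92 mm and grips with 3 to 60 N. Pads are 20 mm wide; open, the fingers measure 128 mm over their backs; the gripper's body (75 mm by 189 mm) begins 69 mm behind the grasp point.
Start: joints at [73.167, 26.786, -0.665, 91.828, 0.344, 61.387, -3.226], TCP at [0.161, -0.63, 0.24] pointing down, gripper open.
Joint ranges: [-144.91, 144.91], [-17.63, 115.5], [-89.93, 88.59], [15.96, 139.68], [-74.01, 254.01], [8.47, 105.57], [-167.45, 167.45]. Speed limits (degrees/s): [147.25, 147.25, 180, 180, 180, 180, 180].

## Interface

Orientations are given as a 3x3 rotation matrix whose columns are the frame's x, y, z axes.
In Python, from bench import get_obs, grab_frame, get_calibration, finish_job gives the robot as it stands. The module is installed in compiled form; this text tells all that it offers.
- The arm moves only by the tool send_rows, never from a script. Its argument "targets" is a list of rows, each an object of numbers: "tx", "ty", "tz": the shift along the tool's x, y, z in mm; "rx", "ry", "rz": the turn, a rotation vector about the tool's x, y, z in degrees; "fingers": the finger opening in mm, from 0 to 91.9. In form: [{"tx": .., "ty": .., "tz": .., "rx": .., "ry": .., "rz": .., "fingers": ..}, ...]. A call has 1 to 10 rows; each row is the pose to reach, as a shift and turn from the pose commanded when the call began, along the tool's axes at that moment; what a row does not reach only later rows make up. A row lasts 1/10 s, in which the tool goes at most 50 mm and 8.59 degrees, less where a joint would pass 70% of its speed; a pose out of reach is approached as far as the arm can. A call with a gripper value outside its range is refused whole. The fingers move at their own pace and stop on an object; "grip_force" is the grip in N (left out, the last holds). Time passes only in rows, so rows that repeat a pose let the fingers close. It gives the time, the measured TCP pose, the force and the opening at its end, in the units of the state.
- get_obs(): the state, without advancing time (a new reading comes with each control period).
- grab_frame(name): name is "scene" or "top" or "wrist"; returns the picture (480x640x3 uint8, red, green, blue); there is no depth.
- get_calibration(name): a dict with "fx", "fy", "cx", "cy" (pixels), "k1" (the pictures are not rectified: a ray, as slopes to the right and down, at radius r is drawn at 1 + k1 r^2 times it, then the intrinsics apply), "R" (3x3) and "t" (3): a world point X has camera coordinates R X + t. Camera axes: x right, y down, z forward; pixel columns grow to the right and rows downward; lengths in m; the calibration is good to about 2 mm. A picture is of the moment at which its call begins: read the wrist's pose just before it. get_calibration takes no time and is no camera call; for the wrist camera it gives the pose at the moment of the call.
- finish_job(): hands the job in, once; it reports no verdict.
The state is a dict: "t": time; "joint_positions": joint angles; "qvel": joint speeds; "joint_efforts": joint torques, N m; "eef_pos": TCP position; "eef_rot": TCP orientation; "force": force on the tool from outside, world axes, zero at the start; "moment": the same for the moment, N m; "gripper_width": opening from 0.0 (shut) to 1.0 (fully open).
Only numpy, scipy, OpenCV 4.12 (cv2) and the standard library are available. Lean on these libraries where they do the work, as an engineer would, in place of code of your own. Each camera call takes 0.05 s, during which the arm holds its last target.

## Task

One of the four white pan lids in the ingredient rail is not seated: it rocks when you press near its edge, while the other three are solid. Press lids with a fingertip to find it, then push it down at its blue centre until it is fully home, and finish while still holding that lid down with a firm fingertip press, touching no other lid. Do not lift or drag any lid off its pan, and leave the jar, cup and spoon alone.

Things in the scene. Friction and masses are not known exactly. Their poses are not given: they have to be found in the camera images.
- lid_a_top (a point): White lid, one of four alike. Point: centre of its top face, z up. All four: 146 mm (own x) by 106 mm (own y), slab 4 mm thick, a 9 mm skirt hangs outside the pan wall with 2 mm play; about 0.15 kg; a 28 mm blue disc marks the centre.
- lid_b_top (a point): White lid, one of four alike. Point: centre of its top face, z up. The lids lie in one row along their y, 120 mm apart; letters do not follow the order in the row. Pans are fixed but stand up to 12 mm different in height, so a lid's height does not tell if it is seated.
- lid_c_top (a point): White lid, one of four alike. Point: centre of its top face, z up. A seated lid (any three of a to d) rests on its rim and does not give. The unseated one stands level 5 mm over its rim on a stiff post 24 mm square under its centre, and tips 0.06 to 0.1 rad when pressed near an end or side with 1 to 3 N (4 mm down at 55 mm from the centre along x).
- lid_d_top (a point): White lid, one of four alike. Point: centre of its top face, z up. Let go, the unseated lid (any of a to d) falls back level. Pressed at its centre it yields only above about 8 N, then sinks 5 mm onto its rim and stays down, as solid as the others.
- rail: Fixed dark steel tray, 185 mm (x) by 510 mm (y), walls 34 mm high, that holds the four pans. Origin: centre of its underside, on the counter; lid x, y axes are parallel to its own. The lid tops stand 58 to 75 mm above the counter.
- spice_jar_mid (a point): Bystander: loose amber spice jar with black cap, 56 mm across, about 110 mm tall. Point on its axis, 50 mm up.
- steel_cup_mid (a point): Bystander: loose open steel cup, 72 mm across, 80 mm tall. Point on its axis, 40 mm up.
- spoon: Bystander: loose steel spoon, 200 mm long, lying along its x on the counter. Origin: under its middle.
Not all that is in view belongs to the job. Leave any orange look-alike of the part that bears lid_d_top alone.

How it is judged (in metres and radians):
At the end, for the whole second after the job is handed in: The lid that rocked has sunk 3.6 to 8 mm onto its rim and the fingers still press it (over 1.5 N); the other lids are within 3.6 mm of their start and untouched (under 0.3 N); all lids are level within 0.02 rad and still (under 10 mm/s); jar, cup and spoon within 20 mm of their start (((distance of lid_a_top from where it was at the start of the episode between 0.0036 and 0.008 m and contact force between the fingers and lid_a above 1.5 N and distance of each of lid_b_top, lid_c_top, lid_d_top from where it was at the start of the episode below 0.0036 m and contact force between each of the arm, the fingers and lid_b below 0.3 N and contact force between each of the arm, the fingers and lid_c below 0.3 N and contact force between each of the arm, the fingers and lid_d below 0.3 N) or (distance of lid_b_top from where it was at the start of the episode between 0.0036 and 0.008 m and contact force between the fingers and lid_b above 1.5 N and distance of each of lid_a_top, lid_c_top, lid_d_top from where it was at the start of the episode below 0.0036 m and contact force between each of the arm, the fingers and lid_a below 0.3 N and contact force between each of the arm, the fingers and lid_c below 0.3 N and contact force between each of the arm, the fingers and lid_d below 0.3 N) or (distance of lid_c_top from where it was at the start of the episode between 0.0036 and 0.008 m and contact force between the fingers and lid_c above 1.5 N and distance of each of lid_a_top, lid_b_top, lid_d_top from where it was at the start of the episode below 0.0036 m and contact force between each of the arm, the fingers and lid_a below 0.3 N and contact force between each of the arm, the fingers and lid_b below 0.3 N and contact force between each of the arm, the fingers and lid_d below 0.3 N) or (distance of lid_d_top from where it was at the start of the episode between 0.0036 and 0.008 m and contact force between the fingers and lid_d above 1.5 N and distance of each of lid_a_top, lid_b_top, lid_c_top from where it was at the start of the episode below 0.0036 m and contact force between each of the arm, the fingers and lid_a below 0.3 N and contact force between each of the arm, the fingers and lid_b below 0.3 N and contact force between each of the arm, the fingers and lid_c below 0.3 N)) and angle between each of lid_a_top, lid_b_top, lid_c_top, lid_d_top's own z axis and vertical below 0.02 rad and linear speed of each of lid_a, lid_b, lid_c, lid_d below 0.01 m/s and distance of each of spice_jar_mid, steel_cup_mid, spoon from where it was at the start of the episode below 0.02 m); the arm keeps its last pose, push and grip.
It fails at once if lid a lifted off, dragged or tipped up (distance of lid_a_top from where it was at the start of the episode above 0.015 m or angle between lid_a_top's own z axis and vertical above 0.3 rad).
It fails at once if lid b lifted off, dragged or tipped up (distance of lid_b_top from where it was at the start of the episode above 0.015 m or angle between lid_b_top's own z axis and vertical above 0.3 rad).
It fails at once if lid c lifted off, dragged or tipped up (distance of lid_c_top from where it was at the start of the episode above 0.015 m or angle between lid_c_top's own z axis and vertical above 0.3 rad).
It fails at once if lid d lifted off, dragged or tipped up (distance of lid_d_top from where it was at the start of the episode above 0.015 m or angle between lid_d_top's own z axis and vertical above 0.3 rad).
It fails at once if a bystander was disturbed (distance of any of spice_jar_mid, steel_cup_mid, spoon from where it was at the start of the episode above 0.03 m).
It also fails if it takes over 48 s, if anything falls off the work surface, if the arm or the gripper's body presses on something with over 40 N, if the wrist force passes 120 N, or if a joint passes its speed limit or range.

## Working session

There is one attempt and no reset: what is moved stays moved. The work goes in short steps, Python scripts to look and compute and a tool call to move; the robot and the scene stay as the last step left them, time stands still between calls to the robot, and variables do not carry over. Pictures are saved under pics/ and viewed, and the job is handed in when it is done.

Besides the shell and the picture viewer there is one more tool, called after ">>>" as name(argument=value, ...) on one line, values as JSON. send_rows: Moves the arm, as the interface text tells. Its arguments: {"type":"object","properties":{"targets":{"type":"array","items":{"type":"object","properties":{"tx":{"type":"number"},"ty":{"type":"number"},"tz":{"type":"number"},"rx":{"type":"number"},"ry":{"type":"number"},"rz":{"type":"number"},"fingers":{"type":"number"}}}},"grip_force":{"type":"number"}},"required":["targets"]}

```bash
mkdir -p pics
python3 - <<'E'
from bench import *
import cv2
o=get_obs();print({k:o[k] for k in('t','eef_pos','eef_rot','force','gripper_width')})
for n in('scene','top','wrist'):
    c=get_calibration(n);print(n,c)
    cv2.imwrite(f'pics/{n}0.png',grab_frame(n)[:,:,::-1])
E
```

```text
{'t': 0.0, 'eef_pos': array([ 0.16110453, -0.62916947,  0.23867271]), 'eef_rot': array([[ 9.68736764e-01,  2.48090325e-01, -5.21878554e-04],
       [ 2.48090853e-01, -9.68735393e-01,  1.63296319e-03],
       [-1.00439859e-04, -1.71138477e-03, -9.99998531e-01]]), 'force': array([-0.0338724 ,  0.13106181,  0.87551914]), 'gripper_width': 1.004235909877318}
scene {'fx': 489.7071341594269, 'fy': 489.7071341594269, 'cx': 326.52928435575535, 'cy': 235.37108226206226, 'k1': -0.08836957500477816, 'R': array([[-0.62512913,  0.78052069, -0.00101271],
       [ 0.50924986,  0.40688086, -0.75836175],
       [-0.59150499, -0.47458974, -0.65183313]]), 't': array([ 0.22865717, -0.28465443,  1.63444611])}
top {'fx': 545.9766619131245, 'fy': 545.9766619131245, 'cx': 326.9874088832333, 'cy': 242.88452276431082, 'k1': 0.04866348321184675, 'R': array([[-4.83759666e-05, -9.99993262e-01, -3.67063018e-03],
       [-9.96173007e-01,  3.69015710e-04, -8.74025373e-02],
       [ 8.74033029e-02,  3.65235452e-03, -9.96166313e-01]]), 't': array([0.13991145, 0.56290808, 1.29103171])}
wrist {'fx': 334.8390866932637, 'fy': 334.8390866932637, 'cx': 319.8068341690388, 'cy': 237.1982036457919, 'k1': -0.0030087347993504663, 'R': array([[ 0.2481861 , -0.96871088, -0.00170056],
       [-0.9403162 , -0.2413325 ,  0.23992512],
       [-0.23282847, -0.05794702, -0.97078991]]), 't': array([-0.64949601, -0.0272293 ,  0.38910136])}
```

View pics/scene0.png

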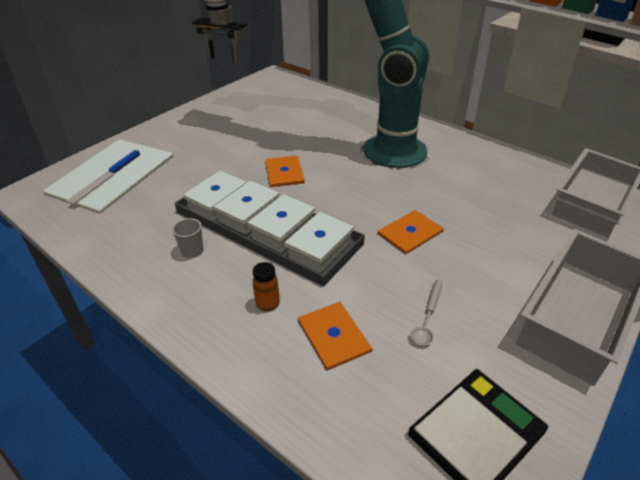

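View pics/top0.png

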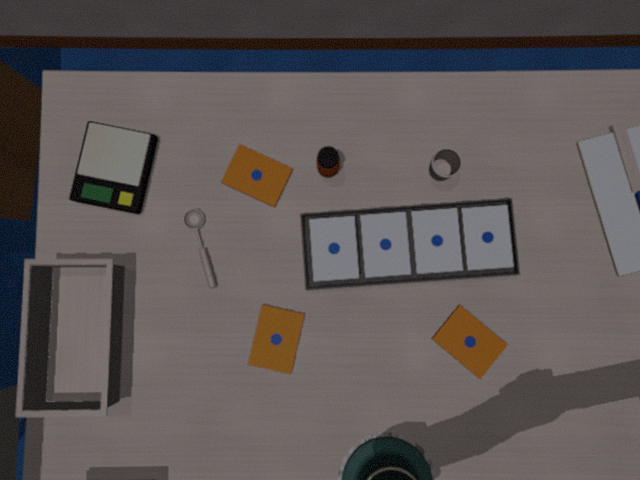

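View pics/wrist0.png

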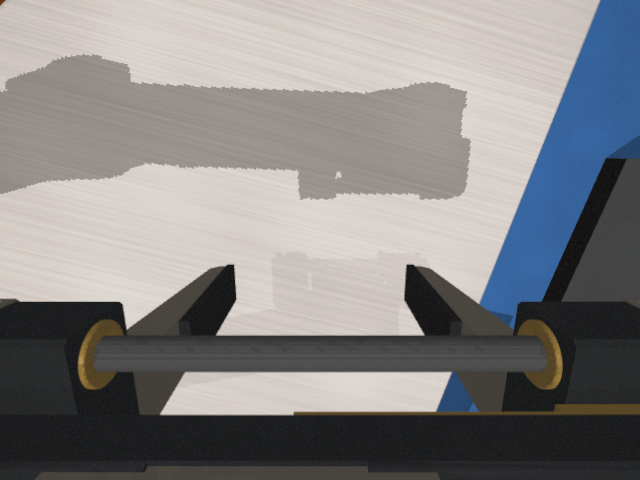

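The four white lids with blue discs are at top px (334,248), (386,244), (437,240) and (488,237), and at scene px (320,233), (282,214), (247,199) and (215,188). The three orange look-alikes are at top px (257,175), (276,339) and (470,341), and I'll leave those alone. The white board is at top px (620,200) and the scale is at (115,165). Next I'll triangulate the discs.

```bash
cat > h.py <<'E'
import numpy as np, cv2
from bench import *
def und(c,uv):
    K=np.array([[c['fx'],0,c['cx']],[0,c['fy'],c['cy']],[0,0,1]])
    return cv2.undistortPoints(np.array(uv,float).reshape(-1,1,2),K,np.array([c['k1'],0,0,0,0.]))[:,0]
def P(c): return np.c_[c['R'],c['t']]
def tri(c1,u1,c2,u2):
    X=cv2.triangulatePoints(P(c1),P(c2),und(c1,u1).T,und(c2,u2).T); return (X[:3]/X[3]).T
def plane(c,uv,z):
    d=np.c_[und(c,uv),np.ones(len(uv))]@c['R']; o=-c['R'].T@c['t']
    return o+d*((z-o[2])/d[:,2])[:,None]
def blue(im):
    h=cv2.cvtColor(im,cv2.COLOR_RGB2HSV); m=cv2.inRange(h,(105,120,60),(130,255,255))
    n,l,s,ce=cv2.connectedComponentsWithStats(m); return [(ce[i],s[i,4]) for i in range(1,n) if 30<s[i,4]<3000]
E
python3 - <<'E'
from h import *
np.set_printoptions(precision=4,suppress=True)
a=cv2.imread('pics/scene0.png')[:,:,::-1].copy();b=cv2.imread('pics/top0.png')[:,:,::-1].copy()
cs,ct=get_calibration('scene'),get_calibration('top')
sb,tb=blue(a),blue(b)
def near(l,p): return min(l,key=lambda q:np.hypot(*(q[0]-p)))[0]
S=[near(sb,p) for p in[(320,233),(282,214),(247,199),(215,188)]]
T=[near(tb,p) for p in[(334,248),(386,244),(437,240),(488,237)]]
print(np.array(S),np.array(T));X=tri(cs,S,ct,T);print(X);d=X[-1]-X[0];print(np.linalg.norm(np.diff(X,axis=0),axis=1),np.degrees(np.arctan2(d[1],d[0])))
print('jar,cup top',plane(ct,[(328,155)],.11),plane(ct,[(445,160)],.08))
print('jar,cup scene',plane(cs,[(264,271)],.11),plane(cs,[(188,228)],.08))
im=b[185:300,290:530];cv2.imwrite('pics/crop.png',cv2.resize(im,None,fx=3,fy=3)[:,:,::-1])
E
```

```text
[[319.62   233.34  ]
 [281.359  213.9744]
 [246.3235 198.7353]
 [246.3235 198.7353]] [[333.5595 247.8929]
 [385.2326 243.9186]
 [436.5952 240.3214]
 [487.3372 236.7442]]
[[ 0.5477  0.1242  0.0657]
 [ 0.5564  0.0044  0.073 ]
 [ 0.565  -0.1149  0.0717]
 [ 0.5482 -0.2059  0.0329]]
[0.1203 0.1197 0.1004] -89.92228404143117
jar,cup top [[0.7569 0.1372 0.11  ]] [[ 0.7519 -0.1354  0.08  ]]
jar,cup scene [[0.7583 0.143  0.11  ]] [[ 0.7482 -0.1326  0.08  ]]
```

View pics/crop.png

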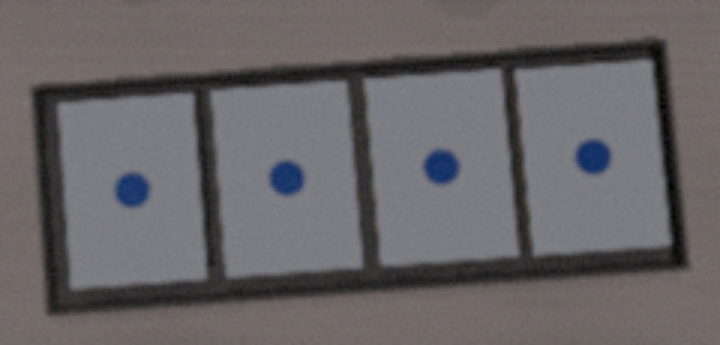

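The crop shows four plain white lids with blue discs. Disc 4 was missed in the scene view because its area was too small for my threshold, so I'll redo it and compute the first approach.

```bash
sed -i 's/30<s/8<s/' h.py
cat >> h.py <<'E'
np.set_printoptions(precision=4,suppress=True)
def shift(target):
    o=get_obs(); print('t',o['t'],'pos',o['eef_pos'],'F',o['force'],'w',o['gripper_width']); R=o['eef_rot']
    print('shift mm',1000*R.T@(np.array(target)-o['eef_pos'])); return R
E
python3 - <<'E'
from h import *
a=cv2.imread('pics/scene0.png')[:,:,::-1].copy();b=cv2.imread('pics/top0.png')[:,:,::-1].copy()
cs,ct=get_calibration('scene'),get_calibration('top')
sb,tb=blue(a),blue(b)
def near(l,p): return min(l,key=lambda q:np.hypot(*(q[0]-p)))[0]
S=[near(sb,p) for p in[(320,233),(282,214),(247,199),(215,188)]]
T=[near(tb,p) for p in[(334,248),(386,244),(437,240),(488,237)]]
X=tri(cs,S,ct,T);print(S[3],X);d=X[0]-X[-1];print(np.linalg.norm(np.diff(X,axis=0),axis=1))
y=d[:2]/np.hypot(*d[:2]);x=np.array([y[1],-y[0]]);print('x axis',x,np.degrees(np.arctan2(x[1],x[0])))
np.save('X.npy',X)
E4=X[:,:2]-.055*x;print(E4)
R=shift([*E4[3],.12]); print('Rtool yaw',np.degrees(np.arctan2(R[1,0],R[0,0])))
E
```

```text
[214.7143 187.5   ] [[ 0.5477  0.1242  0.0657]
 [ 0.5564  0.0044  0.073 ]
 [ 0.565  -0.1149  0.0717]
 [ 0.5741 -0.2346  0.0613]]
[0.1203 0.1197 0.1205]
x axis [0.9973 0.0734] 4.2098745428732975
[[ 0.4929  0.1201]
 [ 0.5015  0.0004]
 [ 0.5102 -0.119 ]
 [ 0.5193 -0.2387]]
t 0.15 pos [ 0.1612 -0.6293  0.2389] F [-0.1727  0.1423  0.8932] w 0.9972613304219983
shift mm [ 443.8404 -289.3718  119.218 ]
Rtool yaw 14.366139158417347
```

>>> send_rows(targets=[{"tx":30,"ty":-20,"tz":5,"rz":1,"fingers":0},{"tx":70,"ty":-46,"tz":14,"rz":2,"fingers":0},{"tx":110,"ty":-72,"tz":23,"rz":3,"fingers":0},{"tx":150,"ty":-98,"tz":32,"rz":4,"fingers":0},{"tx":190,"ty":-124,"tz":41,"rz":5,"fingers":0},{"tx":230,"ty":-150,"tz":50,"rz":6,"fingers":0},{"tx":270,"ty":-176,"tz":59,"rz":7,"fingers":0},{"tx":310,"ty":-202,"tz":68,"rz":8,"fingers":0},{"tx":350,"ty":-228,"tz":77,"rz":9,"fingers":0},{"tx":390,"ty":-254,"tz":86,"rz":10,"fingers":0}], grip_force=20)

```text
schema error: expected keys tx, ty, tz, rx, ry, rz, fingers
```

Run:
```python
from h import *
R=shift([.5193,-.2387,.12]); print(R)
cv2.imwrite('pics/w1.png',grab_frame('wrist')[:,:,::-1])
```

```text
t 0.15 pos [ 0.1612 -0.6293  0.2389] F [-0.1727  0.1423  0.8932] w 0.9972613304219983
shift mm [ 443.8496 -289.356   119.218 ]
[[ 0.9687  0.2481 -0.0004]
 [ 0.2481 -0.9687  0.0013]
 [-0.0001 -0.0013 -1.    ]]
```

View pics/w1.png

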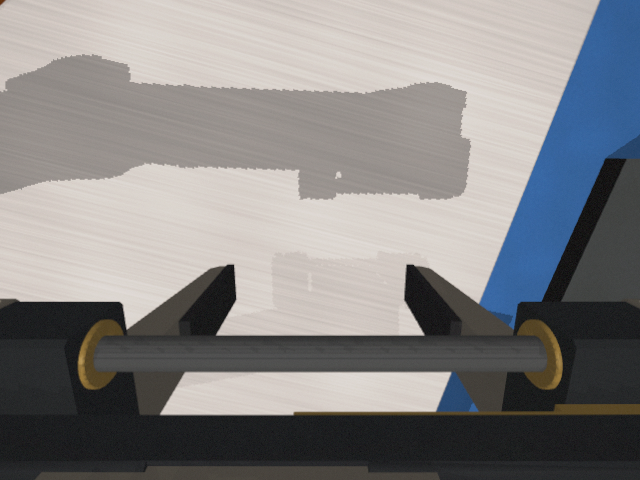

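The call was refused because every key is required, so nothing moved. I'll resend it with all the keys.

>>> send_rows(targets=[{"tx":30,"ty":-20,"tz":5,"rx":0,"ry":0,"rz":1,"fingers":0},{"tx":70,"ty":-46,"tz":14,"rx":0,"ry":0,"rz":2,"fingers":0},{"tx":110,"ty":-72,"tz":23,"rx":0,"ry":0,"rz":3,"fingers":0},{"tx":150,"ty":-98,"tz":32,"rx":0,"ry":0,"rz":4,"fingers":0},{"tx":190,"ty":-124,"tz":41,"rx":0,"ry":0,"rz":5,"fingers":0},{"tx":230,"ty":-150,"tz":50,"rx":0,"ry":0,"rz":6,"fingers":0},{"tx":270,"ty":-176,"tz":59,"rx":0,"ry":0,"rz":7,"fingers":0},{"tx":310,"ty":-202,"tz":68,"rx":0,"ry":0,"rz":8,"fingers":0},{"tx":350,"ty":-228,"tz":77,"rx":0,"ry":0,"rz":9,"fingers":0},{"tx":390,"ty":-254,"tz":86,"rx":0,"ry":0,"rz":10,"fingers":0}], grip_force=20)

```text
t: 1.2
eef_pos: [0.4771, -0.2854, 0.1533]
eef_rot: [[0.997, 0.075, 0.0], [0.075, -0.997, -0.0], [0.0, 0.0, -1.0]]
force: [0.2, -0.3, 1.0]
gripper_width: 0.151
```

Run:
```python
from h import *
R=shift([.5193,-.2387,.12]); print(R)
cv2.imwrite('pics/w2.png',grab_frame('wrist')[:,:,::-1])
```

```text
t 1.2 pos [ 0.4771 -0.2854  0.1533] F [ 0.1546 -0.331   0.9859] w 0.15093104840609042
shift mm [ 45.6025 -43.3913  33.3083]
[[ 0.9972  0.0751  0.0002]
 [ 0.0751 -0.9972 -0.0002]
 [ 0.0001  0.0002 -1.    ]]
```

View pics/w2.png

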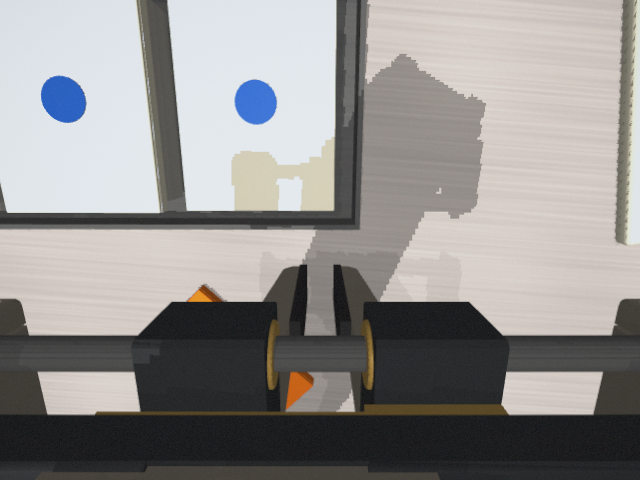

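The wrist view shows lid 4's disc at (256,102) and lid 3's at (63,99), both white and inside the rail. I'll go over the near end of lid 4, with the tip about 10 mm above it.

>>> send_rows(targets=[{"tx":22,"ty":-22,"tz":8,"rx":0,"ry":0,"rz":0,"fingers":0},{"tx":45,"ty":-43,"tz":20,"rx":0,"ry":0,"rz":0,"fingers":0},{"tx":45,"ty":-43,"tz":45,"rx":0,"ry":0,"rz":0,"fingers":0},{"tx":45,"ty":-43,"tz":55,"rx":0,"ry":0,"rz":0,"fingers":0},{"tx":45,"ty":-43,"tz":55,"rx":0,"ry":0,"rz":0,"fingers":0}])

```text
t: 1.75
eef_pos: [0.516, -0.2408, 0.097]
eef_rot: [[0.997, 0.075, -0.004], [0.075, -0.997, 0.001], [-0.004, -0.001, -1.0]]
force: [-0.3, -0.3, 0.5]
gripper_width: 0.006
```

Run:
```python
from h import *
R=shift([.5193,-.2387,.0613+.025])
cv2.imwrite('pics/w3.png',grab_frame('wrist')[:,:,::-1])
```

```text
t 1.75 pos [ 0.516  -0.2408  0.097 ] F [-0.2722 -0.3396  0.4781] w 0.006353145387081749
shift mm [ 3.5199 -1.8115 10.6621]
```

View pics/w3.png

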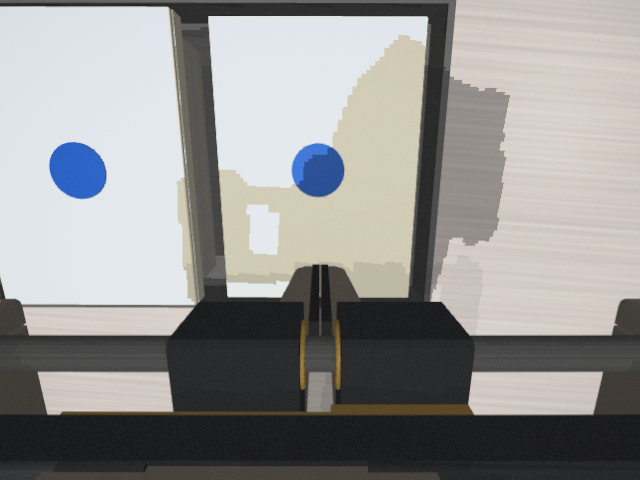

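>>> send_rows(targets=[{"tx":1,"ty":-1,"tz":4,"rx":0,"ry":0,"rz":0,"fingers":0},{"tx":2,"ty":-2,"tz":7,"rx":0,"ry":0,"rz":0,"fingers":0},{"tx":2,"ty":-2,"tz":8,"rx":0,"ry":0,"rz":0,"fingers":0},{"tx":2,"ty":-2,"tz":8,"rx":0,"ry":0,"rz":0,"fingers":0}])

```text
t: 2.2
eef_pos: [0.5195, -0.2386, 0.0908]
eef_rot: [[0.997, 0.076, 0.0], [0.076, -0.997, -0.0], [0.0, 0.0, -1.0]]
force: [-0.6, 0.3, -0.7]
gripper_width: 0.006
```

>>> send_rows(targets=[{"tx":0,"ty":0,"tz":1,"rx":0,"ry":0,"rz":0,"fingers":0},{"tx":0,"ty":0,"tz":1,"rx":0,"ry":0,"rz":0,"fingers":0}])

```text
t: 2.4
eef_pos: [0.5195, -0.2385, 0.0896]
eef_rot: [[0.997, 0.076, 0.0], [0.076, -0.997, -0.0], [0.0, 0.0, -1.0]]
force: [-0.6, 0.0, 0.0]
gripper_width: 0.009
```

>>> send_rows(targets=[{"tx":0,"ty":0,"tz":1,"rx":0,"ry":0,"rz":0,"fingers":0},{"tx":0,"ty":0,"tz":1,"rx":0,"ry":0,"rz":0,"fingers":0}])

```text
t: 2.6
eef_pos: [0.5195, -0.2384, 0.0885]
eef_rot: [[0.997, 0.076, -0.0], [0.076, -0.997, -0.0], [-0.0, 0.0, -1.0]]
force: [0.1, 0.6, 0.0]
gripper_width: 0.008
```

>>> send_rows(targets=[{"tx":0,"ty":0,"tz":1,"rx":0,"ry":0,"rz":0,"fingers":0},{"tx":0,"ty":0,"tz":1,"rx":0,"ry":0,"rz":0,"fingers":0}])

```text
t: 2.8
eef_pos: [0.5194, -0.2384, 0.0874]
eef_rot: [[0.997, 0.076, -0.0], [0.076, -0.997, 0.0], [-0.0, -0.0, -1.0]]
force: [-0.0, -0.1, 0.1]
gripper_width: 0.003
```

>>> send_rows(targets=[{"tx":0,"ty":0,"tz":1,"rx":0,"ry":0,"rz":0,"fingers":0},{"tx":0,"ty":0,"tz":1,"rx":0,"ry":0,"rz":0,"fingers":0}])

```text
t: 3.0
eef_pos: [0.5194, -0.2384, 0.0864]
eef_rot: [[0.997, 0.076, -0.0], [0.076, -0.997, 0.0], [-0.0, -0.0, -1.0]]
force: [-0.6, 0.1, 0.1]
gripper_width: 0.002
```

>>> send_rows(targets=[{"tx":0,"ty":0,"tz":1,"rx":0,"ry":0,"rz":0,"fingers":0},{"tx":0,"ty":0,"tz":1,"rx":0,"ry":0,"rz":0,"fingers":0}])

```text
t: 3.2
eef_pos: [0.5195, -0.2384, 0.0863]
eef_rot: [[0.997, 0.076, -0.0], [0.076, -0.997, -0.0], [-0.0, 0.0, -1.0]]
force: [-1.8, -0.3, 6.7]
gripper_width: 0.002
```

Lid 4 took 6.7 N with only 0.1 mm of motion, so it's solid. Its contact height matches the triangulated one. Next is lid 3.

>>> send_rows(targets=[{"tx":0,"ty":0,"tz":-20,"rx":0,"ry":0,"rz":0,"fingers":0},{"tx":0,"ty":-10,"tz":-28,"rx":0,"ry":0,"rz":0,"fingers":0},{"tx":0,"ty":-50,"tz":-28,"rx":0,"ry":0,"rz":0,"fingers":0},{"tx":0,"ty":-90,"tz":-28,"rx":0,"ry":0,"rz":0,"fingers":0},{"tx":0,"ty":-120,"tz":-24,"rx":0,"ry":0,"rz":0,"fingers":0},{"tx":0,"ty":-120,"tz":-16,"rx":0,"ry":0,"rz":0,"fingers":0},{"tx":0,"ty":-120,"tz":-13,"rx":0,"ry":0,"rz":0,"fingers":0},{"tx":0,"ty":-120,"tz":-13,"rx":0,"ry":0,"rz":0,"fingers":0}])

```text
t: 4.0
eef_pos: [0.51, -0.1196, 0.098]
eef_rot: [[0.997, 0.075, -0.001], [0.075, -0.997, -0.0], [-0.001, 0.0, -1.0]]
force: [0.3, 0.0, 0.4]
gripper_width: 0.005
```

>>> send_rows(targets=[{"tx":0,"ty":0,"tz":1,"rx":0,"ry":0,"rz":0,"fingers":0},{"tx":0,"ty":0,"tz":1,"rx":0,"ry":0,"rz":0,"fingers":0}])

```text
t: 4.2
eef_pos: [0.5104, -0.1199, 0.0975]
eef_rot: [[0.997, 0.074, -0.0], [0.074, -0.997, -0.0], [-0.0, 0.0, -1.0]]
force: [-0.3, 0.4, -0.1]
gripper_width: -0.002
```

>>> send_rows(targets=[{"tx":0,"ty":0,"tz":1,"rx":0,"ry":0,"rz":0,"fingers":0},{"tx":0,"ty":0,"tz":1,"rx":0,"ry":0,"rz":0,"fingers":0}])

```text
t: 4.4
eef_pos: [0.5105, -0.1194, 0.0968]
eef_rot: [[0.997, 0.075, 0.0], [0.075, -0.997, -0.0], [0.0, 0.0, -1.0]]
force: [-0.1, -1.1, 1.3]
gripper_width: 0.007
```

>>> send_rows(targets=[{"tx":0,"ty":0,"tz":1,"rx":0,"ry":0,"rz":0,"fingers":0},{"tx":0,"ty":0,"tz":1,"rx":0,"ry":0,"rz":0,"fingers":0}])

```text
t: 4.6
eef_pos: [0.5106, -0.1194, 0.0967]
eef_rot: [[0.997, 0.075, 0.0], [0.076, -0.997, -0.001], [0.0, 0.001, -1.0]]
force: [-2.7, -0.1, 10.6]
gripper_width: 0.005
```

>>> send_rows(targets=[{"tx":0,"ty":0,"tz":1,"rx":0,"ry":0,"rz":0,"fingers":0},{"tx":0,"ty":0,"tz":1,"rx":0,"ry":0,"rz":0,"fingers":0}])

```text
t: 4.8
eef_pos: [0.5106, -0.1194, 0.0967]
eef_rot: [[0.997, 0.076, 0.0], [0.076, -0.997, -0.001], [0.0, 0.001, -1.0]]
force: [-6.2, -0.6, 18.9]
gripper_width: 0.003
```

Lid 3 is solid: 18.9 N with no give. Next is lid 2.

>>> send_rows(targets=[{"tx":0,"ty":0,"tz":-20,"rx":0,"ry":0,"rz":0,"fingers":0},{"tx":0,"ty":-10,"tz":-28,"rx":0,"ry":0,"rz":0,"fingers":0},{"tx":0,"ty":-50,"tz":-28,"rx":0,"ry":0,"rz":0,"fingers":0},{"tx":0,"ty":-90,"tz":-28,"rx":0,"ry":0,"rz":0,"fingers":0},{"tx":0,"ty":-120,"tz":-20,"rx":0,"ry":0,"rz":0,"fingers":0},{"tx":0,"ty":-120,"tz":-12,"rx":0,"ry":0,"rz":0,"fingers":0},{"tx":0,"ty":-120,"tz":-8,"rx":0,"ry":0,"rz":0,"fingers":0},{"tx":0,"ty":-120,"tz":-7,"rx":0,"ry":0,"rz":0,"fingers":0},{"tx":0,"ty":-120,"tz":-7,"rx":0,"ry":0,"rz":0,"fingers":0}])

```text
t: 5.7
eef_pos: [0.5012, -0.0003, 0.1013]
eef_rot: [[0.997, 0.074, -0.0], [0.074, -0.997, -0.0], [-0.001, 0.0, -1.0]]
force: [0.2, 0.9, 0.6]
gripper_width: 0.007
```

>>> send_rows(targets=[{"tx":0,"ty":0,"tz":1,"rx":0,"ry":0,"rz":0,"fingers":0},{"tx":0,"ty":0,"tz":1,"rx":0,"ry":0,"rz":0,"fingers":0}])

```text
t: 5.9
eef_pos: [0.5014, 0.0002, 0.1007]
eef_rot: [[0.997, 0.075, 0.0], [0.075, -0.997, -0.0], [0.0, 0.0, -1.0]]
force: [-0.2, 0.6, -0.6]
gripper_width: 0.002
```

>>> send_rows(targets=[{"tx":0,"ty":0,"tz":1,"rx":0,"ry":0,"rz":0,"fingers":0},{"tx":0,"ty":0,"tz":1,"rx":0,"ry":0,"rz":0,"fingers":0}])

```text
t: 6.1
eef_pos: [0.5012, 0.0007, 0.0995]
eef_rot: [[0.997, 0.076, -0.0], [0.076, -0.997, -0.0], [-0.0, 0.0, -1.0]]
force: [0.1, -0.6, -0.1]
gripper_width: 0.006
```

>>> send_rows(targets=[{"tx":0,"ty":0,"tz":1,"rx":0,"ry":0,"rz":0,"fingers":0},{"tx":0,"ty":0,"tz":1,"rx":0,"ry":0,"rz":0,"fingers":0}])

```text
t: 6.3
eef_pos: [0.5011, 0.0009, 0.0984]
eef_rot: [[0.997, 0.076, -0.0], [0.076, -0.997, -0.0], [-0.0, 0.0, -1.0]]
force: [0.6, 0.4, -0.7]
gripper_width: 0.004
```

>>> send_rows(targets=[{"tx":0,"ty":0,"tz":1,"rx":0,"ry":0,"rz":0,"fingers":0},{"tx":0,"ty":0,"tz":1,"rx":0,"ry":0,"rz":0,"fingers":0}])

```text
t: 6.5
eef_pos: [0.5012, 0.0009, 0.0975]
eef_rot: [[0.997, 0.076, -0.0], [0.076, -0.997, -0.0], [-0.0, 0.0, -1.0]]
force: [-0.4, -0.1, 1.0]
gripper_width: 0.006
```

>>> send_rows(targets=[{"tx":0,"ty":0,"tz":1,"rx":0,"ry":0,"rz":0,"fingers":0},{"tx":0,"ty":0,"tz":1,"rx":0,"ry":0,"rz":0,"fingers":0}])

```text
t: 6.7
eef_pos: [0.5012, 0.0009, 0.0965]
eef_rot: [[0.997, 0.076, -0.0], [0.076, -0.997, -0.0], [-0.0, 0.0, -1.0]]
force: [0.5, 0.9, 1.3]
gripper_width: 0.004
```

>>> send_rows(targets=[{"tx":0,"ty":0,"tz":1,"rx":0,"ry":0,"rz":0,"fingers":0},{"tx":0,"ty":0,"tz":1,"rx":0,"ry":0,"rz":0,"fingers":0}])

```text
t: 6.9
eef_pos: [0.5012, 0.0009, 0.0954]
eef_rot: [[0.997, 0.076, -0.0], [0.076, -0.997, -0.0], [-0.0, 0.0, -1.0]]
force: [-0.7, 0.7, 0.4]
gripper_width: 0.005
```

>>> send_rows(targets=[{"tx":0,"ty":0,"tz":1,"rx":0,"ry":0,"rz":0,"fingers":0},{"tx":0,"ty":0,"tz":1,"rx":0,"ry":0,"rz":0,"fingers":0}])

```text
t: 7.1
eef_pos: [0.5013, 0.0009, 0.0947]
eef_rot: [[0.997, 0.076, -0.0], [0.076, -0.997, -0.0], [-0.0, 0.0, -1.0]]
force: [-0.1, -0.1, 2.7]
gripper_width: 0.006
```

Run:
```python
from h import *
cv2.imwrite('pics/w4.png',grab_frame('wrist')[:,:,::-1])
for i in range(4): print(get_obs()['force'])
```

```text
[-0.8639  0.7748  2.1981]
[-0.8639  0.7748  2.1981]
[-0.8639  0.7748  2.1981]
[-0.8639  0.7748  2.1981]
```

View pics/w4.png

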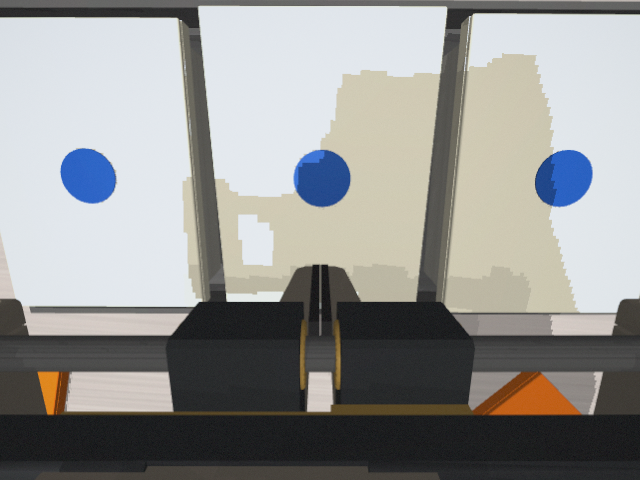

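The middle lid's far edge has risen in the picture (row 6 against about 15 for its neighbours), and it sank about 3 mm under 1 to 2.7 N. That looks like rocking. As a cross-check I'll press lid 1 too.

>>> send_rows(targets=[{"tx":0,"ty":0,"tz":-8,"rx":0,"ry":0,"rz":0,"fingers":0},{"tx":0,"ty":0,"tz":-30,"rx":0,"ry":0,"rz":0,"fingers":0},{"tx":0,"ty":-50,"tz":-30,"rx":0,"ry":0,"rz":0,"fingers":0},{"tx":0,"ty":-90,"tz":-30,"rx":0,"ry":0,"rz":0,"fingers":0},{"tx":0,"ty":-120,"tz":-22,"rx":0,"ry":0,"rz":0,"fingers":0},{"tx":0,"ty":-120,"tz":-8,"rx":0,"ry":0,"rz":0,"fingers":0},{"tx":0,"ty":-120,"tz":0,"rx":0,"ry":0,"rz":0,"fingers":0},{"tx":0,"ty":-120,"tz":1,"rx":0,"ry":0,"rz":0,"fingers":0},{"tx":0,"ty":-120,"tz":1,"rx":0,"ry":0,"rz":0,"fingers":0}])

```text
t: 8.05
eef_pos: [0.4922, 0.119, 0.0933]
eef_rot: [[0.997, 0.074, -0.001], [0.074, -0.997, -0.001], [-0.001, 0.001, -1.0]]
force: [0.0, 0.9, -0.0]
gripper_width: 0.011
```

Run:
```python
from h import *
cv2.imwrite('pics/w5.png',grab_frame('wrist')[:,:,::-1])
cv2.imwrite('pics/s5.png',grab_frame('scene')[:,:,::-1])
```

>>> send_rows(targets=[{"tx":0,"ty":0,"tz":1,"rx":0,"ry":0,"rz":0,"fingers":0},{"tx":0,"ty":0,"tz":1,"rx":0,"ry":0,"rz":0,"fingers":0}])

```text
t: 8.35
eef_pos: [0.4923, 0.1201, 0.0928]
eef_rot: [[0.997, 0.075, 0.0], [0.075, -0.997, -0.0], [0.0, 0.0, -1.0]]
force: [0.2, 0.3, -0.0]
gripper_width: 0.003
```

>>> send_rows(targets=[{"tx":0,"ty":0,"tz":1,"rx":0,"ry":0,"rz":0,"fingers":0},{"tx":0,"ty":0,"tz":1,"rx":0,"ry":0,"rz":0,"fingers":0}])

```text
t: 8.55
eef_pos: [0.4921, 0.1205, 0.0916]
eef_rot: [[0.997, 0.076, -0.0], [0.076, -0.997, -0.0], [-0.0, 0.0, -1.0]]
force: [-0.5, -0.0, 0.7]
gripper_width: 0.004
```

View pics/w5.png

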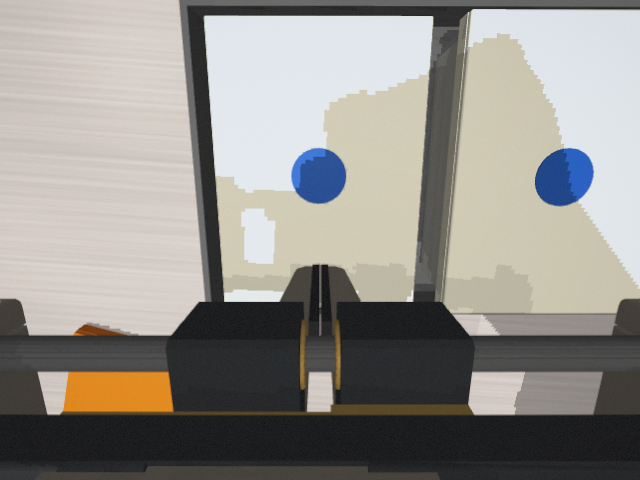

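Lid 1 lies level under the tip, and lid 2 (right) is level again. I'll keep pressing lid 1, expecting contact near z 0.0907.

>>> send_rows(targets=[{"tx":0,"ty":0,"tz":1,"rx":0,"ry":0,"rz":0,"fingers":0},{"tx":0,"ty":0,"tz":1,"rx":0,"ry":0,"rz":0,"fingers":0}])

```text
t: 8.75
eef_pos: [0.4922, 0.1206, 0.0906]
eef_rot: [[0.997, 0.076, 0.0], [0.076, -0.997, -0.0], [0.0, 0.0, -1.0]]
force: [-0.0, -0.4, 1.6]
gripper_width: 0.008
```

>>> send_rows(targets=[{"tx":0,"ty":0,"tz":1,"rx":0,"ry":0,"rz":0,"fingers":0},{"tx":0,"ty":0,"tz":1,"rx":0,"ry":0,"rz":0,"fingers":0}])

```text
t: 8.95
eef_pos: [0.4922, 0.1206, 0.0906]
eef_rot: [[0.997, 0.076, 0.0], [0.076, -0.997, -0.0], [0.0, 0.0, -1.0]]
force: [-3.0, -1.7, 12.6]
gripper_width: 0.009
```

Lid 1 is solid (12.6 N, no give), so the rocking lid is lid 2. I'll go to its blue centre.

>>> send_rows(targets=[{"tx":0,"ty":0,"tz":-20,"rx":0,"ry":0,"rz":0,"fingers":0},{"tx":5,"ty":10,"tz":-35,"rx":0,"ry":0,"rz":0,"fingers":0},{"tx":25,"ty":50,"tz":-35,"rx":0,"ry":0,"rz":0,"fingers":0},{"tx":43,"ty":90,"tz":-35,"rx":0,"ry":0,"rz":0,"fingers":0},{"tx":55,"ty":120,"tz":-28,"rx":0,"ry":0,"rz":0,"fingers":0},{"tx":55,"ty":120,"tz":-18,"rx":0,"ry":0,"rz":0,"fingers":0},{"tx":55,"ty":120,"tz":-14,"rx":0,"ry":0,"rz":0,"fingers":0},{"tx":55,"ty":120,"tz":-14,"rx":0,"ry":0,"rz":0,"fingers":0},{"tx":55,"ty":120,"tz":-14,"rx":0,"ry":0,"rz":0,"fingers":0}])

```text
t: 9.85
eef_pos: [0.5556, 0.0067, 0.1036]
eef_rot: [[0.997, 0.079, -0.0], [0.079, -0.997, 0.001], [-0.0, -0.001, -1.0]]
force: [0.1, 0.9, 0.3]
gripper_width: 0.005
```

Run:
```python
from h import *
shift([.5564,.0044,.098])
cv2.imwrite('pics/w6.png',grab_frame('wrist')[:,:,::-1])
```

```text
t 9.85 pos [0.5556 0.0067 0.1036] F [0.1253 0.9277 0.2558] w 0.004699183823622101
shift mm [0.5926 2.3649 5.5691]
```

View pics/w6.png

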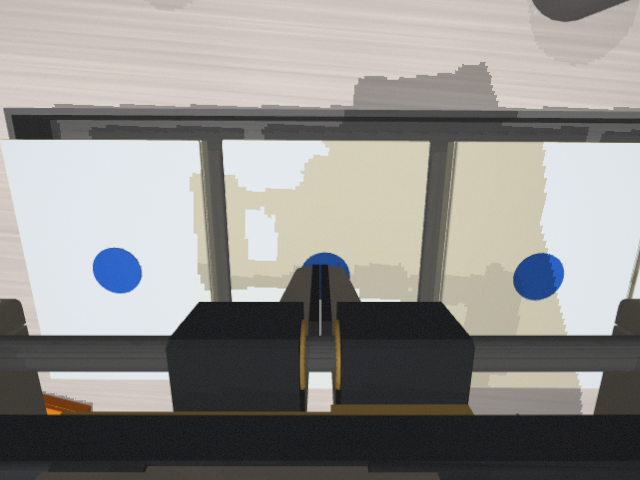

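The disc at (325,268) is under the closed fingertips, about 1–2 mm to the right. I'll nudge across and then descend.

>>> send_rows(targets=[{"tx":0,"ty":1,"tz":1,"rx":0,"ry":0,"rz":0,"fingers":0},{"tx":0,"ty":1,"tz":3,"rx":0,"ry":0,"rz":0,"fingers":0},{"tx":0,"ty":1,"tz":3,"rx":0,"ry":0,"rz":0,"fingers":0}])

```text
t: 10.2
eef_pos: [0.556, 0.0042, 0.1005]
eef_rot: [[0.997, 0.076, -0.0], [0.076, -0.997, -0.0], [-0.0, 0.0, -1.0]]
force: [0.3, -0.2, 0.3]
gripper_width: 0.006
```

>>> send_rows(targets=[{"tx":0,"ty":0,"tz":1,"rx":0,"ry":0,"rz":0,"fingers":0},{"tx":0,"ty":0,"tz":2,"rx":0,"ry":0,"rz":0,"fingers":0}])

```text
t: 10.4
eef_pos: [0.5562, 0.0041, 0.0986]
eef_rot: [[0.997, 0.076, 0.0], [0.076, -0.997, -0.0], [0.0, 0.0, -1.0]]
force: [-0.3, -0.3, 0.2]
gripper_width: 0.01
```

>>> send_rows(targets=[{"tx":0,"ty":0,"tz":0.5,"rx":0,"ry":0,"rz":0,"fingers":0},{"tx":0,"ty":0,"tz":1,"rx":0,"ry":0,"rz":0,"fingers":0}])

```text
t: 10.6
eef_pos: [0.5561, 0.0041, 0.0979]
eef_rot: [[0.997, 0.076, -0.0], [0.076, -0.997, -0.0], [-0.0, 0.0, -1.0]]
force: [-1.1, -0.1, 5.9]
gripper_width: 0.006
```

Contact is at 0.0979 with 5.9 N. I'll push through the post.

>>> send_rows(targets=[{"tx":0,"ty":0,"tz":0.5,"rx":0,"ry":0,"rz":0,"fingers":0},{"tx":0,"ty":0,"tz":1,"rx":0,"ry":0,"rz":0,"fingers":0}])

```text
t: 10.8
eef_pos: [0.5561, 0.004, 0.0972]
eef_rot: [[0.997, 0.076, -0.0], [0.076, -0.997, -0.0], [-0.0, 0.0, -1.0]]
force: [-2.3, 0.8, 4.9]
gripper_width: 0.001
```

>>> send_rows(targets=[{"tx":0,"ty":0,"tz":1,"rx":0,"ry":0,"rz":0,"fingers":0},{"tx":0,"ty":0,"tz":1,"rx":0,"ry":0,"rz":0,"fingers":0}])

```text
t: 11.0
eef_pos: [0.5561, 0.0041, 0.0961]
eef_rot: [[0.997, 0.076, -0.0], [0.076, -0.997, -0.0], [-0.0, 0.0, -1.0]]
force: [-1.8, -0.6, 4.2]
gripper_width: 0.007
```

>>> send_rows(targets=[{"tx":0,"ty":0,"tz":1,"rx":0,"ry":0,"rz":0,"fingers":0},{"tx":0,"ty":0,"tz":1,"rx":0,"ry":0,"rz":0,"fingers":0}])

```text
t: 11.2
eef_pos: [0.5561, 0.0041, 0.0951]
eef_rot: [[0.997, 0.076, -0.0], [0.076, -0.997, -0.0], [-0.0, 0.0, -1.0]]
force: [-2.1, -0.1, 5.5]
gripper_width: 0.005
```

>>> send_rows(targets=[{"tx":0,"ty":0,"tz":1,"rx":0,"ry":0,"rz":0,"fingers":0},{"tx":0,"ty":0,"tz":1,"rx":0,"ry":0,"rz":0,"fingers":0}])

```text
t: 11.4
eef_pos: [0.5562, 0.0041, 0.0941]
eef_rot: [[0.997, 0.076, 0.0], [0.076, -0.997, -0.0], [-0.0, 0.0, -1.0]]
force: [-1.2, -0.3, 4.9]
gripper_width: 0.007
```

It's sinking, 3.8 mm so far. I'll continue to the rim.

>>> send_rows(targets=[{"tx":0,"ty":0,"tz":1,"rx":0,"ry":0,"rz":0,"fingers":0},{"tx":0,"ty":0,"tz":1,"rx":0,"ry":0,"rz":0,"fingers":0}])

```text
t: 11.6
eef_pos: [0.5561, 0.0041, 0.0931]
eef_rot: [[0.997, 0.076, -0.0], [0.076, -0.997, -0.0], [-0.0, 0.0, -1.0]]
force: [-2.3, -0.3, 5.0]
gripper_width: 0.003
```

>>> send_rows(targets=[{"tx":0,"ty":0,"tz":1,"rx":0,"ry":0,"rz":0,"fingers":0},{"tx":0,"ty":0,"tz":1,"rx":0,"ry":0,"rz":0,"fingers":0}])

```text
t: 11.8
eef_pos: [0.5562, 0.004, 0.0929]
eef_rot: [[0.997, 0.076, -0.0], [0.076, -0.997, -0.0], [-0.0, 0.0, -1.0]]
force: [-4.2, -0.9, 11.6]
gripper_width: 0.004
```

>>> send_rows(targets=[{"tx":0,"ty":0,"tz":1,"rx":0,"ry":0,"rz":0,"fingers":0},{"tx":0,"ty":0,"tz":1,"rx":0,"ry":0,"rz":0,"fingers":0}])

```text
t: 12.0
eef_pos: [0.5562, 0.0041, 0.0929]
eef_rot: [[0.997, 0.076, -0.0], [0.076, -0.997, -0.001], [-0.0, 0.001, -1.0]]
force: [-6.1, -0.4, 19.5]
gripper_width: 0.005
```

It bottomed after 5.0 mm at 19.5 N, so it's seated. I'll hold there and check.

>>> send_rows(targets=[{"tx":0,"ty":0,"tz":0,"rx":0,"ry":0,"rz":0,"fingers":0},{"tx":0,"ty":0,"tz":0,"rx":0,"ry":0,"rz":0,"fingers":0},{"tx":0,"ty":0,"tz":0,"rx":0,"ry":0,"rz":0,"fingers":0},{"tx":0,"ty":0,"tz":0,"rx":0,"ry":0,"rz":0,"fingers":0},{"tx":0,"ty":0,"tz":0,"rx":0,"ry":0,"rz":0,"fingers":0}])

```text
t: 12.5
eef_pos: [0.5562, 0.0041, 0.0929]
eef_rot: [[0.997, 0.076, 0.0], [0.076, -0.997, -0.001], [0.0, 0.001, -1.0]]
force: [-6.4, -0.5, 18.7]
gripper_width: 0.009
```

Run:
```python
from h import *
a=grab_frame('wrist');b=grab_frame('scene')
cv2.imwrite('pics/end.png',np.hstack([cv2.resize(x,(400,300)) for x in(a,b)])[:,:,::-1])
o=get_obs();print(o['t'],o['force'],o['eef_pos'],np.abs(o['qvel']).max())
print([c[0] for c in blue(b)])
```

```text
12.6 [-7.2806 -0.5301 19.4078] [0.5562 0.0041 0.0929] 0.11027518669100686
[array([123.9133, 161.0816]), array([214.8519, 187.5185]), array([246.2333, 198.5667]), array([410.5294, 228.6471]), array([319.551 , 233.3878]), array([333.5696, 331.6329])]
```

View pics/end.png

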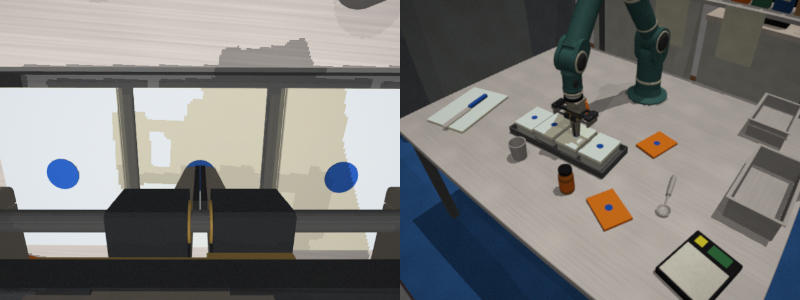

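The other discs haven't moved (within 0.3 px in the scene view), and the jar, cup and spoon are where they were. Lid 2 is level and still under the fingertip, so I'm handing in.

```bash
python3 -c "
from bench import *
print(finish_job())"
```

```text
the job is handed in; nothing more can be done
None
```

The rocking lid is seated, and I handed in at about 12.6 s with the fingertip still pressing its blue centre. `finish_job` gives no verdict, so the result rests on my own checks.

- **Finding it:** I pressed all four lids at the end nearest the robot. Three took 7–19 N without giving. The second from the robot's left (disc at about x 0.556, y 0.004) sank about 3 mm under 1–3 N, and its far edge rose in the wrist picture.
- **Seating it:** pressed at the blue centre, it sank 5.0 mm and then stopped solid.
- **Last checks:** the press was steady at about 19 N, with a sideways force of about 7 N. The other three discs were within 0.3 px of their start in the scene view. The jar, cup and spoon looked unmoved, though I judged that by eye.
- **Disagreements:** the force reading while it sank was about 5 N, below the stated 8 N yield. I only sampled at the end of each move, so I probably missed the peak. One early move was refused for missing keys and was sent again.

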